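# Flip the status flag of the finished lamp holder

## Task

Two flag stands show red. The one with the brass lamp holder on its base is finished: with the fingertips only, without pinching anything, push its hinged paddle up and right over its pivot and gently down until it lies flat on the opposite rest, showing green. Leave the other stand's flag, the lamp holder, the finial and the things lying about where they are.

Things in the scene. Friction and masses are not known exactly. Their poses are not given: they have to be found in the camera images.
- holder_stand: Stand to work on: grey base, hinged flag on two dark posts. Origin: underside, below the hinge's middle; hinge axis = own x axis. Base 90 mm along x, 190 mm along y, 10 mm thick, with a tongue 80 mm wide out to x = -140 mm (robot's side at yaw 0). Posts at x = +-36 mm, 105 mm tall. Rests under the flag at y = +-52 mm. Fixed. A brass lamp holder stands on its tongue.
- holder_stand_paddle (a joint): hinge of the paddle of the lamp holder stand, rad: 0 = flat on the stand's +y side, red up; pi/2 = upright; pi = flat on its -y side, green up; hard stops at both. Starts at 0 to 0.25. Stiff hinge: the paddle stays where it is left; 1 to 2 N at its outer edge moves it. Plate 58 mm wide along the hinge, 3 mm thick, reaching 80 mm from the axis; 70 g.
- holder_stand_rod (a point): middle of the black handle of that paddle (moves with it): on the axis of a round rod that runs parallel to the hinge along the paddle's outer edge, 80 mm from the hinge axis. The handle is 10 mm thick and sticks out beside the paddle from x = -34 to -72 mm in the stand's frame (this point at -55), with free space under it
- holder_stand_hinge (a point): middle of that stand's hinge axis, 90 mm above the bench; axes as the stand's
- finial_stand: Stand to leave alone, the same in build: grey base, hinged flag on two dark posts. Origin: underside, below the hinge's middle; hinge axis = own x axis. Base 90 mm along x, 190 mm along y, 10 mm thick, with a tongue 80 mm wide out to x = -140 mm (robot's side at yaw 0). Posts at x = +-36 mm, 105 mm tall. Rests under the flag at y = +-52 mm. Fixed. A dark wooden finial stands on its tongue.
- finial_stand_paddle (a joint): hinge of the paddle of the finial stand, rad: 0 = flat on the stand's +y side, red up; pi/2 = upright; pi = flat on its -y side, green up; hard stops at both. Starts at 0 to 0.25. Stiff hinge: the paddle stays where it is left; 1 to 2 N at its outer edge moves it. Plate 58 mm wide along the hinge, 3 mm thick, reaching 80 mm from the axis; 70 g.
- lamp_holder: brass lamp holder with a cream rim, loose, 37 mm across, 47 mm tall, standing on the tongue of the stand to work on, about 103 mm in front of the hinge's middle; origin at its underside
- wood_finial: dark wooden finial, loose, 34 mm across, 62 mm tall, standing on the tongue of the other stand; origin at its underside
- black_tape: roll of black tape lying flat, loose, 60 mm across, 20 mm high; origin at its underside
- masking_tape: roll of masking tape lying flat, loose, 90 mm across, 25 mm high; origin at its underside
- tape_measure: yellow tape measure, loose, 64x71x35 mm; origin at its underside
- sleeve: ivory candle sleeve lying on its side, loose, 95 mm long, 29 mm thick; origin at its underside

How it is judged:
By the outcome, as a careful person would: the job done as asked, in the order asked, and still so for the second after the job is handed in, with the robot touching nothing.
It also fails if it takes over 45 s, if anything falls off the work surface, if the arm or the gripper's body presses on something with over 40 N, if the wrist force passes 120 N, or if a joint passes its speed limit or range.

## Robot

A 6-joint arm with a two-finger parallel gripper is mounted at the origin on a cart in front of the work surface, level with it; the furniture and walls round the work are solid. World frame = base frame: x ahead of the robot, y to its left, z up, the work surface at z = 0. Lengths are in m, angles in rad, forces in N, time in s.
With the tool pointing down it reaches from about 0.325 to 0.9 m from the base axis. Payload 6.1 kg.
Tool frame: the origin (TCP) lies midway between the tips of the shut fingers; the grasp point (between the pads) lies 19 mm behind it; z points along the fingers, y is the line along which they close (so a half turn about z gives the same grasp; the last joint's range is limited). The gripper opens to 85 mm and grips with 20 to 120 N. Pads are 22 mm wide; open, the fingers measure 114 mm over their backs; the gripper's body (76 mm by 85 mm) begins 54 mm behind the grasp point. The pads swing forward as they close: fully open they stand 13 mm farther back than shut.
Start: joints at [-1.45, 0.22, 1.526, -0, 1.395, -0.126], TCP at [0.153, -0.606, 0.231] pointing down, gripper open.
Joint ranges: [-2.98, 2.98], [-0.91, 2.08], [0.09, 2.57], [-1.24, 4.39], [0.2, 2.65], [-2.68, 2.68]. Speed limits (rad/s): [2.57, 2.57, 3.01, 3.14, 3.14, 3.14].

## Interface

Orientations are given as [roll, pitch, yaw] about the fixed x, y, z axes, in that order (R = Rz(yaw) Ry(pitch) Rx(roll)).
In Python, from plant import movep, move_l, set_joints, gripper_to, hold, inverse_kinematics, observe, get_image, get_calibration, Unreachable, job_done gives the robot as it stands. Calls block until the motion is done:
- movep(position, orientation): joint-space move of the TCP to a pose.
- move_l(position, feed=0.15, rotation=None, max_force=None): straight line of the TCP; rotation=None keeps the orientation; feed is the mean speed in m/s. With max_force (N) it stops when the force on the tool has changed by that much, and returns True; else False.
- set_joints(angles): joint-space move.
- gripper_to(opening, f_grip=None): finger opening in m; f_grip is the grip in N (None keeps the last); returns when the fingers have stopped.
- hold(seconds).
- inverse_kinematics(position, orientation): joint angles nearest the present ones, or None.
- observe(): the state.
- get_image(name): name is "scene" or "top" or "wrist"; returns (picture, depth): 400x640x3 uint8, red, green, blue; 400x640 float32, m along the optical axis (not along the pixel's ray), 0 where there is no reading.
- get_calibration(name): a dict with "intrinsics" (3x3 intrinsics, pixels), "world_from_camera" (4x4, takes a point from camera to world coordinates). Camera axes: x right, y down, z forward; pixel columns grow to the right and rows downward; lengths in m; the calibration is good to about 2 mm. A picture is of the moment at which its call begins: read the wrist's pose just before it. get_calibration takes no time and is no camera call; for the wrist camera it gives the pose at the moment of the call.
A pose or a line that the arm cannot do raises Unreachable and nothing moves.
- job_done(): hands the job in; it is judged then, once.
The state is a dict: "time_s": time; "q": joint angles; "joint_velocities": joint speeds; "joint_torque": joint torques, N m; "eef_pos": TCP position; "tcp_rot": TCP orientation; "ft_force": force on the tool from outside, world axes, zero at the start; "torque": the same for the moment, N m; "opening": finger opening in m; "grasp_force": force on a finger pad.
Only numpy, scipy, OpenCV 4.12 (cv2) and the standard library are available. Lean on these libraries where they do the work, as an engineer would, in place of code of your own. Each camera call takes 0.05 s, during which the arm holds its last target. There are 200 camera calls.

## Working session

There is one attempt and no reset: what is moved stays moved. The work goes in short steps, each a Python script; the robot and the scene stay as the last script left them, time stands still between calls to the robot, and variables do not carry over. Pictures are saved under pics/ and viewed, at most 10 in all, crops included, and the job is handed in when it is done.

```bash
mkdir -p pics; python3 - <<'E'
from plant import *
import cv2,numpy as np
for n in ("top","scene"):
    p,d=get_image(n); np.savez(f"pics/{n}0.npz",p=p,d=d,**get_calibration(n)); cv2.imwrite(f"pics/{n}0.png",p[...,::-1])
    c=get_calibration(n); print(n,c["intrinsics"].round(1).tolist(),c["world_from_camera"].round(3).tolist(),(d>0).mean())
E
```

```text
top [[434.9, 0.0, 323.1], [0.0, 434.9, 193.9], [0.0, 0.0, 1.0]] [[0.013, -0.983, 0.181, 0.309], [-1.0, -0.011, 0.013, 0.005], [-0.011, -0.181, -0.983, 1.318], [0.0, 0.0, 0.0, 1.0]] 0.9960390625
scene [[458.0, 0.0, 319.9], [0.0, 458.0, 200.1], [0.0, 0.0, 1.0]] [[-0.883, -0.338, 0.324, 0.227], [-0.469, 0.622, -0.628, 0.64], [0.011, -0.706, -0.708, 0.807], [0.0, 0.0, 0.0, 1.0]] 0.9958125
```

View pics/top0.png

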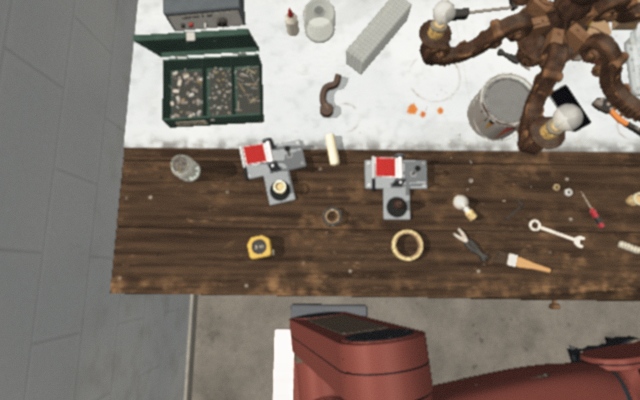

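View pics/scene0.png

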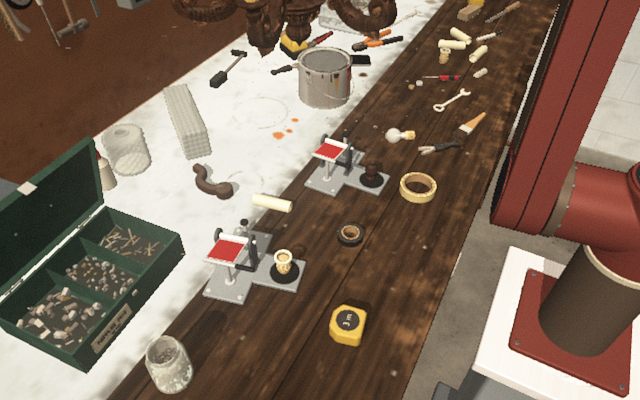

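Top view: the lamp holder at (281,187) stands on the left stand (red flag at 256,153). The finial stand is on the right (388,167), with its finial at (397,205). The sleeve (332,150), black tape (332,215), tape measure and masking tape are clear of the left stand.

```bash
cat > h.py <<'E'
import numpy as np,cv2
def load(n):
    z=np.load(f"pics/{n}.npz"); return z["p"],z["d"],z["intrinsics"],z["world_from_camera"]
def cloud(d,K,T):
    v,u=np.mgrid[:d.shape[0],:d.shape[1]]
    P=np.stack([(u-K[0,2])/K[0,0]*d,(v-K[1,2])/K[1,1]*d,d],-1)
    return P@T[:3,:3].T+T[:3,3]
E
python3 - <<'E'
from h import *
for n in ("top0","scene0"):
    p,d,K,T=load(n); W=cloud(d,K,T); np.save(f"pics/{n}W.npy",W)
    hsv=cv2.cvtColor(p,cv2.COLOR_RGB2HSV)
    red=((hsv[...,0]<8)|(hsv[...,0]>172))&(hsv[...,1]>150)&(hsv[...,2]>120)&(W[...,2]>.05)&(W[...,2]<.2)&(W[...,0]>.3)
    N,L,S,C=cv2.connectedComponentsWithStats(red.astype(np.uint8))
    for i in range(1,N):
        if S[i,4]<60: continue
        m=cv2.erode((L==i).astype(np.uint8),np.ones((3,3)))>0; q=W[m]; c=q.mean(0); nrm=np.linalg.svd(q-c)[2][2]; nrm*=np.sign(nrm[2])
        r=cv2.minAreaRect((W[L==i][:,:2]*1000).astype(np.float32))
        print(n,C[i].round(),S[i,4],"c",c.round(4),"n",nrm.round(3),"rect",np.round(r[0]),np.round(r[1]),round(r[2],1))
    # grey base top
    g=(hsv[...,1]<60)&(hsv[...,2]>70)&(W[...,2]>.003)&(W[...,2]<.02)&(W[...,0]>.35)&(W[...,0]<.75)
    N,L,S,C=cv2.connectedComponentsWithStats(g.astype(np.uint8))
    for i in range(1,N):
        if S[i,4]>80: 
            q=W[L==i]; r=cv2.minAreaRect((q[:,:2]*1000).astype(np.float32)); print(" grey",C[i].round(),S[i,4],q.mean(0).round(3),np.round(r[0]),np.round(r[1]),round(r[2],1))
    x,y,w,h=(225,125,100,90) if n=="top0" else (190,200,130,115)
    cv2.imwrite(f"pics/{n}crop.png",cv2.resize(p[y:y+h,x:x+w,::-1],None,fx=6 if n=="top0" else 5,fy=6 if n=="top0" else 5,interpolation=cv2.INTER_CUBIC))
E
```

```text
top0 [254. 154.] 272 c [0.6493 0.2226 0.1039] n [ 0.065 -0.209  0.976] rect [649. 222.] [48. 50.] 13.4
top0 [385. 166.] 274 c [ 0.6157 -0.1554  0.0992] n [ 0.023 -0.15   0.988] rect [ 616. -156.] [48. 48.] 0.1
 grey [120. 180.] 452 [0.589 0.652 0.01 ] [550. 630.] [ 67. 399.] 89.8
 grey [153. 135.] 110 [0.733 0.564 0.005] [738. 558.] [43. 81.] 21.9
 grey [237. 140.] 109 [0.722 0.296 0.005] [719. 293.] [49. 86.] 10.0
 grey [178. 140.] 158 [0.72  0.484 0.005] [717. 482.] [ 50. 108.] 5.0
 grey [281. 167.] 1706 [0.633 0.155 0.011] [636. 138.] [181. 234.] 45.2
 grey [320. 139.] 85 [0.727 0.034 0.006] [731.  32.] [73. 40.] 37.6
 grey [368. 173.] 200 [ 0.616 -0.114  0.01 ] [ 617. -114.] [24. 93.] 89.9
 grey [403. 186.] 1393 [ 0.577 -0.221  0.011] [ 570. -221.] [187. 162.] 5.4
 grey [558. 233.] 183 [ 0.44  -0.682  0.006] [ 443. -680.] [171.  35.] 70.1
 grey [470. 244.] 260 [ 0.402 -0.417  0.013] [ 402. -418.] [118.  27.] 47.1
 grey [629. 247.] 131 [ 0.401 -0.888  0.011] [ 401. -889.] [62. 21.] 66.5
 grey [511. 258.] 92 [ 0.363 -0.538  0.011] [ 363. -538.] [33. 29.] 82.2
scene0 [329. 150.] 231 c [ 0.6135 -0.1543  0.0961] n [ 0.007 -0.163  0.987] rect [ 615. -155.] [52. 55.] 2.0
scene0 [225. 250.] 477 c [0.6492 0.2241 0.1001] n [ 0.06  -0.228  0.972] rect [649. 224.] [53. 56.] 12.5
 grey [342. 177.] 1543 [ 0.584 -0.171  0.008] [ 566. -170.] [205. 173.] 63.7
 grey [268. 205.] 94 [0.693 0.014 0.015] [690.  14.] [93.  7.] 13.0
 grey [249. 275.] 2505 [0.621 0.201 0.008] [613. 173.] [185. 190.] 14.0
 grey [243. 258.] 188 [0.658 0.168 0.008] [657. 161.] [33. 54.] 16.2
 grey [179. 385.] 129 [0.593 0.455 0.013] [596. 453.] [60. 21.] 67.0
```

View pics/top0crop.png

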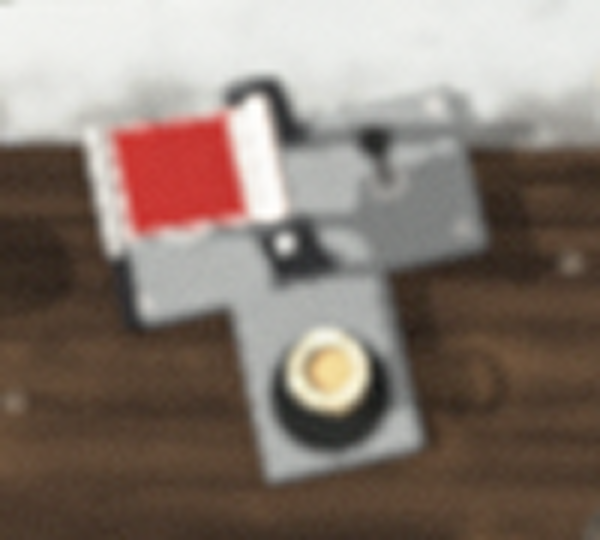

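View pics/scene0crop.png

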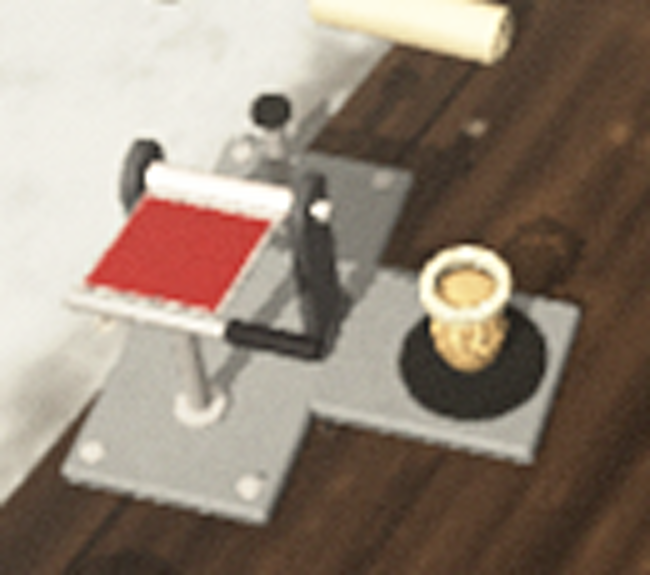

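The crops confirm the holder stand is yawed about +13°. Its flag lies on +y, tilted about 0.22 rad, with the handle on the robot's side. Next I'll fix the hinge from base edges, handle and lamp holder, and check IK for a tilting sweep.

```bash
python3 - <<'E'
from h import *
yaw=np.radians(13.0); R=np.array([[np.cos(yaw),-np.sin(yaw)],[np.sin(yaw),np.cos(yaw)]]); o=np.array([.64,.15])
pc=lambda a:np.round(np.percentile(a,[1,5,50,95,99])*1000).tolist()
for n in ("top0","scene0"):
    p,d,K,T=load(n); W=np.load(f"pics/{n}W.npy"); hsv=cv2.cvtColor(p,cv2.COLOR_RGB2HSV)
    Q=W.copy(); Q[...,:2]=(W[...,:2]-o)@R
    x,y,z=Q[...,0],Q[...,1],Q[...,2]; near=(abs(x)<.2)&(abs(y)<.13)
    g=near&(hsv[...,1]<60)&(hsv[...,2]>80)&(z>.003)&(z<.018)
    t=g&(x<-.06)&(x>-.12); print(n,"tongue y",pc(y[t]),"tilt per col", end=" ")
    for a in (-.13,-.11,-.09,-.07):
        s=g&(abs(x-a)<.008); print(a,(y[s].min()*1000).round(),(y[s].max()*1000).round(),end="; ")
    s=g&(abs(y)<.03)&(x<-.05); print("\n tongue end x",pc(x[s]))
    for a in (-.03,-.01,.01,.03):
        s=g&(abs(x-a)<.008); print("  base",a,(y[s].min()*1000).round(),(y[s].max()*1000).round(),end="; ")
    h=near&(hsv[...,2]<75)&(z>.07)&(z<.14)&(y>.045); print("\n handle n",h.sum(),"x",pc(x[h]),"y",pc(y[h]),"z",pc(z[h])) if h.sum() else print("none")
    k=near&(z>.085)&(z<.12)&(hsv[...,2]<75)&(abs(y)<.03)
    for m in (k&(x<0),k&(x>0)):
        if m.sum(): print(" post",m.sum(),"x",pc(x[m]),"y",pc(y[m]),"z",pc(z[m]))
    l=near&(x<-.07)&(z>.048)&(z<.065); r=cv2.minAreaRect((Q[l][:,:2]*1000).astype(np.float32)); print(" lamp",l.sum(),np.round(r[0]),np.round(r[1]),pc(z[l]))
    w=near&(hsv[...,1]<50)&(hsv[...,2]>170)&(z>.08)&(z<.13); print(" white y",pc(y[w]),"x",pc(x[w]))
    rd=near&(hsv[...,1]>150)&(z>.08)&(z<.13)&((hsv[...,0]<8)|(hsv[...,0]>172)); print(" red x",pc(x[rd]),"y",pc(y[rd]),np.c_[x[rd],y[rd],z[rd]].mean(0).round(4))
E
```

```text
top0 tongue y [-17.0, -15.0, 26.0, 61.0, 65.0] tilt per col Traceback (most recent call last):
  File "<stdin>", line 11, in <module>
    return umr_minimum(a, axis, None, out, keepdims, initial, where)
ValueError: zero-size array to reduction operation minimum which has no identity
```

```bash
cat > m.py <<'E'
from h import *
yaw=np.radians(13.0); R=np.array([[np.cos(yaw),-np.sin(yaw)],[np.sin(yaw),np.cos(yaw)]]); o=np.array([.64,.15])+R@[.02,.024]
pc=lambda a:np.round(np.percentile(a,[1,5,50,95,99])*1000).tolist() if a.size else None
mm=lambda a:(a.min()*1000).round().tolist() if 0 else ([round(a.min()*1000),round(a.max()*1000)] if a.size else None)
print("o",o)
for n in ("top0","scene0"):
    p,d,K,T=load(n); W=np.load(f"pics/{n}W.npy"); hsv=cv2.cvtColor(p,cv2.COLOR_RGB2HSV)
    Q=W.copy(); Q[...,:2]=(W[...,:2]-o)@R
    x,y,z=Q[...,0],Q[...,1],Q[...,2]; near=(abs(x)<.2)&(abs(y)<.13)
    g=near&(hsv[...,1]<60)&(hsv[...,2]>80)&(z>.003)&(z<.018)
    print(n,"tongue y",[(a,mm(y[g&(abs(x-a)<.006)])) for a in (-.13,-.12,-.08,-.07)])
    print(" tongue end x",[(a,mm(x[g&(abs(y-a)<.006)&(x<-.05)])) for a in (-.03,-.02,.02,.03)])
    print(" base y",[(a,mm(y[g&(abs(x-a)<.008)])) for a in (-.03,-.01,.01,.03)], "base x",[(a,mm(x[g&(abs(y-a)<.008)])) for a in (-.08,-.06,.06,.08)])
    h=near&(hsv[...,2]<75)&(z>.07)&(z<.14)&(y>.045); print(" handle n",h.sum(),"x",pc(x[h]),"y",pc(y[h]),"z",pc(z[h]))
    k=near&(z>.085)&(z<.12)&(hsv[...,2]<75)&(abs(y)<.03)
    for m in (k&(x<0),k&(x>0)): print(" post",m.sum(),"x",pc(x[m]),"y",pc(y[m]),"z",pc(z[m]))
    l=near&(x<-.07)&(z>.048)&(z<.065); r=cv2.minAreaRect((Q[l][:,:2]*1000).astype(np.float32)); print(" lamp",l.sum(),np.round(r[0]),np.round(r[1]),pc(z[l]))
    rd=near&(hsv[...,1]>150)&(z>.08)&(z<.13)&((hsv[...,0]<8)|(hsv[...,0]>172)); print(" red x",pc(x[rd]),"y",pc(y[rd]),np.c_[x[rd],y[rd],z[rd]].mean(0).round(4))
E
python3 m.py
cat > k.py <<'E'
import numpy as np
from scipy.spatial.transform import Rotation as Ro
def pose(o,yaw,th,lead=.016,e=.012,xs=-.057,k=.6,rad=.08,flip=1):
    """TCP pose that holds the fingers' side `lead` behind the rod at paddle angle th."""
    f=k*(np.pi/2-th); n=np.array([0,-np.cos(f),np.sin(f)]); tz=np.array([0,-np.sin(f),-np.cos(f)])
    c=np.array([xs,rad*np.cos(th),.09+rad*np.sin(th)])-lead*n+e*tz
    tx=flip*n; M=np.c_[tx,np.cross(tz,tx),tz]; A=Ro.from_euler("z",yaw).as_matrix()
    return A@c+np.r_[o,0],Ro.from_matrix(A@M).as_euler("xyz")
E
python3 - <<'E'
from plant import *; from k import *
for fl in (1,-1):
  for t in (5,15,60,90,120,150,180):
    P,r=pose(np.array([.6541,.1779]),np.radians(13),np.radians(t),flip=fl); q=inverse_kinematics(P,r); print(fl,t,P.round(3),None if q is None else np.round(q,2))
E
```

```text
o [0.65408858 0.1778839 ]
top0 tongue y [(-0.13, [-41, 40]), (-0.12, [-41, 38]), (-0.08, [-41, 41]), (-0.07, [-40, 41])]
 tongue end x [(-0.03, [-134, -51]), (-0.02, [-133, -51]), (0.02, [-133, -50]), (0.03, [-134, -50])]
 base y [(-0.03, [-94, 85]), (-0.01, [-95, 85]), (0.01, [-128, 100]), (0.03, [-126, 102])] base x [(-0.08, [-37, 199]), (-0.06, [-38, 196]), (0.06, [-40, 199]), (0.08, [-41, 199])]
 handle n 24 x [-67.0, -66.0, -50.0, 116.0, 148.0] y [75.0, 77.0, 79.0, 82.0, 118.0] z [71.0, 78.0, 112.0, 115.0, 118.0]
 post 6 x [-33.0, -33.0, -32.0, -31.0, -31.0] y [-10.0, -10.0, -7.0, -6.0, -5.0] z [85.0, 86.0, 94.0, 104.0, 106.0]
 post 3 x [39.0, 39.0, 40.0, 40.0, 40.0] y [-8.0, -8.0, -7.0, -6.0, -5.0] z [92.0, 93.0, 102.0, 102.0, 102.0]
 lamp 110 [-93.  -5.] [33. 36.] [48.0, 49.0, 55.0, 60.0, 62.0]
 red x [-17.0, -16.0, 5.0, 26.0, 28.0] y [20.0, 22.0, 45.0, 67.0, 68.0] [0.0053 0.0446 0.1038]
scene0 tongue y [(-0.13, [-37, 43]), (-0.12, [-37, 45]), (-0.08, [23, 45]), (-0.07, [-18, 45])]
 tongue end x [(-0.03, [-133, -51]), (-0.02, [-133, -51]), (0.02, [-133, -51]), (0.03, [-134, -5
[... 776 characters left out ...]
  0.65  1.42 -0.72  1.47 -2.52]
1 60 [0.587 0.215 0.143] None
1 90 [0.595 0.181 0.158] None
1 120 [0.603 0.145 0.153] None
1 150 [0.61  0.117 0.13 ] [-0.23  0.45  1.56  0.56  1.46  2.52]
1 180 [0.612 0.106 0.096] [-0.34  0.67  1.48  0.75  1.62  2.36]
-1 5 [0.58  0.243 0.077] [ 0.65  0.73  1.38 -0.79  1.52  0.68]
-1 15 [0.581 0.243 0.091] [ 0.62  0.65  1.42 -0.72  1.47  0.62]
-1 60 [0.587 0.215 0.143] [ 0.39  0.36  1.56 -0.32  1.29  0.26]
-1 90 [0.595 0.181 0.158] [ 0.17  0.27  1.61 -0.    1.26 -0.06]
-1 120 [0.603 0.145 0.153] [-0.06  0.31  1.6   0.31  1.33 -0.37]
-1 150 [0.61  0.117 0.13 ] [-0.23  0.45  1.56  0.56  1.46 -0.62]
-1 180 [0.612 0.106 0.096] [-0.34  0.67  1.48  0.75  1.62 -0.79]
```

The origin correction is +6 mm in x and +1.5 mm in y, and all the sizes then agree. Flip −1 is reachable throughout. Moving in now.

```bash
cat >> k.py <<'E'
O=np.array([.6596,.1807]); Y=np.radians(13); D=np.radians
E
python3 - <<'E'
from plant import *; from k import *; import cv2
gripper_to(0)
_,r=pose(O,Y,D(90),flip=-1)
movep([.42,0,.33],r)
for e in (-.11,.012):
    P,r=pose(O,Y,D(12),flip=-1,lead=.032,e=e)
    if e<0: movep(P,r)
    else: print(move_l(P,feed=.08,max_force=4))
    s=observe(); print(s["time_s"],s["eef_pos"],P,s["opening"],s["ft_force"])
p,d=get_image("scene"); cv2.imwrite("pics/s1.png",cv2.resize(p[130:330,130:400,::-1],None,fx=2.9,fy=2.9))
E
```

```text
4.8083 [0.56472026 0.34248231 0.16011525] [0.56349236 0.34359945 0.15860612] 0.0001763511924171067 [0.38723026 0.01768215 0.2958845 ]
False
6.4833 [0.58368945 0.25743322 0.07553718] [0.5834982  0.25694466 0.07509137] -0.0003217589336280124 [-0.35253622  0.45436894  0.13025445]
```

View pics/s1.png

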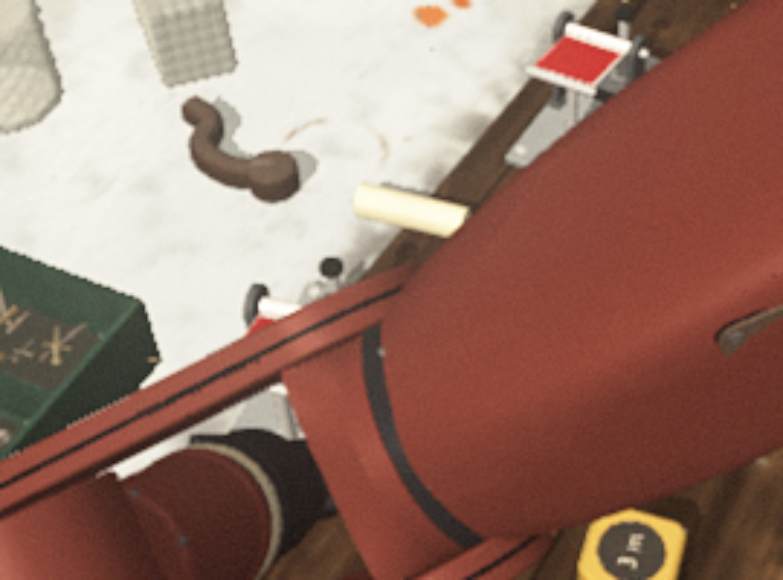

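The arm hides the stand, but the stroke was contact-free. Next I'll sweep to about 100° while watching the forces.

```bash
python3 - <<'E'
from plant import *; from k import *; import cv2
P,r=pose(O,Y,D(12),flip=-1); print(move_l(P,feed=.05,rotation=r,max_force=10),observe()["ft_force"])
for t in (20,30,40,50,60,70,80,90,100):
    P,r=pose(O,Y,D(t),flip=-1)
    b=move_l(P,feed=.07,rotation=r,max_force=12); s=observe(); print(t,b,round(s["time_s"],2),(np.array(s["eef_pos"])-P).round(4),np.round(s["ft_force"],1))
    if b: break
p,d=get_image("wrist"); q,d=get_image("top"); cv2.imwrite("pics/s2.png",np.hstack([cv2.resize(p,(400,250)),cv2.resize(q[100:225,200:400],(400,250))])[...,::-1])
E
```

```text
False [ 0.40501782  0.31166963 -0.53569011]
20 False 7.31 [ 0.0007 -0.0001  0.0013] [-0.6  0.8  0.1]
30 False 7.65 [ 0.0003 -0.0003  0.0003] [ 0.  -0.1 -0.9]
40 False 7.99 [-0.     -0.0003 -0.0002] [-0.2  0.2 -1.3]
50 False 8.33 [-0.0001 -0.0003 -0.0004] [-0.5  0.2 -0.9]
60 False 8.68 [-0.0002 -0.0002 -0.0005] [-0.4  0.8 -0.3]
70 False 9.02 [-0.0002 -0.0002 -0.0005] [ 0.2 -0.5 -0.4]
80 False 9.35 [-0.0003 -0.0001 -0.0006] [0.3 0.1 0.6]
90 False 9.68 [-0.0003  0.     -0.0006] [-0.3  0.4 -0.4]
100 False 10.02 [-0.0003  0.0001 -0.0005] [ 0.4  0.3 -0.3]
```

View pics/s2.png

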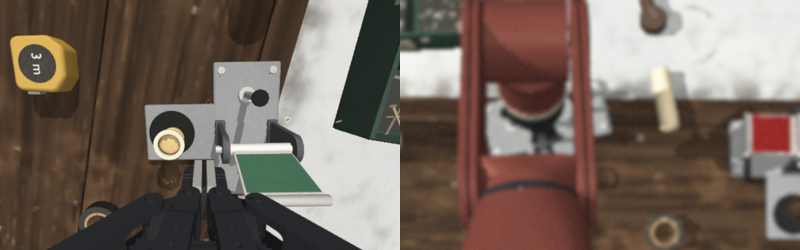

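The wrist view shows the paddle upright with its green face visible and the fingertips behind the handle (~(210,180)). The lamp holder (172,143) is undisturbed. I'll continue down gently.

```bash
python3 - <<'E'
from plant import *; from k import *; import cv2
for t in (110,120,130,140,150,160,168,174):
    P,r=pose(O,Y,D(t),flip=-1)
    b=move_l(P,feed=.06 if t<155 else .03,rotation=r,max_force=8); s=observe(); print(t,b,round(s["time_s"],2),(np.array(s["eef_pos"])-P).round(4),np.round(s["ft_force"],1))
    if b: break
else:
    for t in range(176,190,2):
        P,r2=pose(O,Y,D(t),flip=-1)
        b=move_l(P,feed=.02,rotation=r,max_force=4); s=observe(); print(t,b,round(s["time_s"],2),(np.array(s["eef_pos"])-P).round(4),np.round(s["ft_force"],1))
        if b: break
p,d=get_image("wrist"); np.savez("pics/w3.npz",p=p,d=d,**get_calibration("wrist")); cv2.imwrite("pics/s3.png",p[...,::-1])
E
```

```text
110 False 10.47 [-0.0002  0.     -0.0003] [-0.3 -0.4 -0.4]
120 False 10.83 [-0.0002  0.0002 -0.0003] [ 1.  -0.7  0.3]
130 False 11.19 [-0.0002  0.0002 -0.0003] [ 0.7 -0.2  0.4]
140 False 11.55 [-0.0002  0.0002 -0.0002] [ 0.5 -0.2 -0.4]
150 False 11.9 [-0.0002  0.0002 -0.0003] [ 0.4 -0.2 -0.1]
160 False 12.45 [-0.0001 -0.0001 -0.0003] [ 0.  -0.6  0.4]
168 False 12.93 [-0.0002 -0.0002 -0.0005] [0.2 0.5 0.4]
174 False 13.32 [-0.0002 -0.0001 -0.0004] [-0.5 -0.   0. ]
176 False 13.58 [0.     0.0002 0.0002] [ 0.5 -0.7 -0. ]
178 False 13.85 [-0.0001  0.0001 -0.0001] [ 0.4 -0.3  0.1]
180 False 14.12 [-0.0001 -0.     -0.0002] [ 0.8 -0.1  0.6]
182 False 14.38 [0.0001 0.0002 0.0003] [0.1 0.4 2.8]
184 True 14.59 [0.0003 0.0008 0.0022] [-0.   0.7  4.3]
```

View pics/s3.png

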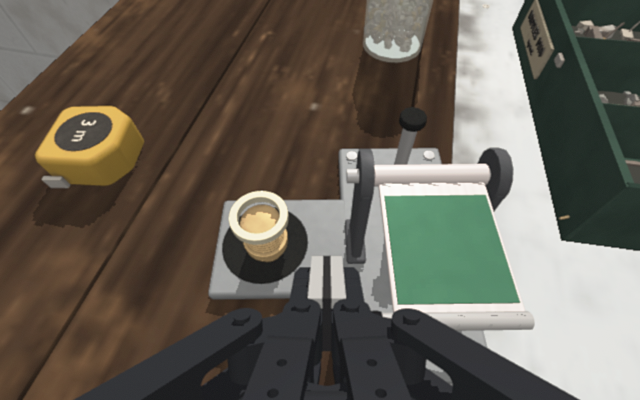

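The flag is green and the stop was felt at about 4 N. I'll back off along the outward normal, clear the view and verify.

```bash
python3 - <<'E'
from plant import *; from k import *; import cv2
from h import cloud
P,r=pose(O,Y,D(180),flip=-1,lead=.035); move_l(P,feed=.05)
move_l(P+[0,0,.15],feed=.15)
_,r=pose(O,Y,D(90),flip=-1); movep([.42,-.05,.33],r); set_joints([-1.45,.22,1.526,0,1.395,-.126]); hold(.3)
ims={}
for n in ("top","scene"):
    p,d=get_image(n); c=get_calibration(n); W=cloud(d,c["intrinsics"],c["world_from_camera"]); h=cv2.cvtColor(p,cv2.COLOR_RGB2HSV); ims[n]=p
    m=(h[...,0]>60)&(h[...,0]<90)&(h[...,1]>80)&(W[...,2]>.06)&(W[...,2]<.13)&(np.hypot(W[...,0]-O[0],W[...,1]-O[1])<.12)
    m=cv2.erode(m.astype(np.uint8),np.ones((3,3)))>0; q=W[m]; c0=q.mean(0); nr=np.linalg.svd(q-c0)[2][2]; print(n,m.sum(),c0.round(3),(nr*np.sign(nr[2])).round(3))
print(observe()["time_s"],observe()["ft_force"])
cv2.imwrite("pics/s4.png",np.hstack([cv2.resize(ims["top"][120:280,160:460],(480,256)),cv2.resize(ims["scene"][110:360,180:450],(276,256))])[...,::-1])
E
```

```text
top 173 [0.67  0.138 0.093] [0.018 0.024 1.   ]
scene 16 [0.653 0.142 0.091] [-0.061 -0.011  0.998]
20.025 [-0.09434246 -0.11316328  0.59354885]
```

View pics/s4.png

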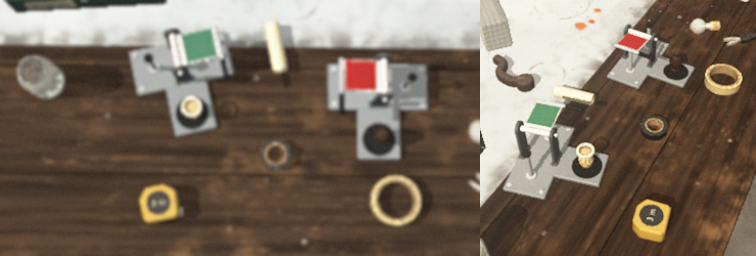

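The flag lies flat (plane normal about vertical, surface at z ≈ 0.092), and everything else is where it was.

```bash
python3 -c "
from plant import *
print(job_done())"
```

```text
the job is handed in; nothing more can be done
None
```

The lamp holder stand's flag now lies flat on its opposite rest showing green, nothing else appears moved in the final pictures, and the job was handed in at about 20 s.

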